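# Snug down the loose wing nut of the shaving mirror

## Task

The brass wing nut that clamps the little shaving mirror's foot has worked loose: with the fingers shut, push its wings round clockwise (seen from above), stroke after stroke with the fingertips, until the nut comes up against its stop and turns no further, then draw clear. Only push: do not pinch the nut or take it between the fingers. Leave the jar, the bowl, the brush and the comb standing and lying where they are.

Things in the scene. Friction and masses are not known exactly. Their poses are not given: they have to be found in the camera images.
- stand: Fixed mirror stand: wooden block, 100 mm (its x) by 115 mm (its y, from -47 to +68 mm), 22 mm high, with a steel strap on it (top at 26 mm). Origin on the ledge straight below the nut's axis; z up. The upright mirror stands on the +y side of the nut, leaving no room for fingers between nut and mirror: work on the free -y side.
- nut_hub (a point): Point on the upright axis of the brass wing nut, half-way up its wings, 43 mm above the ledge; turns with the nut: x points along one wing, -x along the other, z up. Flat wings 6 mm thick reach 36 mm from the axis and from 31 to 55 mm above the ledge. Hub 28 mm across, top at 49 mm; a 12 mm stud on the axis ends at 60 mm. The nut keeps its height and cannot be lifted.
- mirror_mid (a point): Centre of the face of the upright steel mirror, 39 mm from the nut's axis along the stand's +y. The mirror is fixed, 90 mm wide (stand's x), 6 mm thick, its top 86 mm above the ledge. Axes as the stand's.
- wing_nut (a joint): Angle (rad) that the nut has still to be turned clockwise, seen from above, until it is tight: 0 at the hard stop, where the wings lie along the stand's x axis; starts between 4.2 and 7.4 (up to 1.2 turns; may need several strokes). About 1 to 2 N on a wing turns it, and it stays where it is left.
- jar: Clear plastic jar with a white twist cap, 52 mm across, 65 mm high, loose on the ledge on the -y side of the stand, about 140 mm from the nut. Origin at the centre of its underside. Not to be disturbed.
- bowl: White ceramic shaving bowl, 104 mm across, 50 mm high, loose on the tray. Origin at the centre of its underside. Not to be disturbed.
- brush: Wooden shaving brush standing on its handle on the tray, 36 mm across, 100 mm high. Origin at the centre of its underside. Not to be disturbed.
- comb: Steel comb lying on the tray, 150 mm (its x) by 26 mm, 4 mm thick. Origin at the centre of its underside. Not to be disturbed.
- tray: Fixed bamboo tray to the left of the stand, 300 mm (x) by 170 mm (y), rim 18 mm high. Origin at the centre of its underside.
Not all that is in view belongs to the job. There is more than one size of the stand; the job needs the smallest.

How it is judged (in metres and radians):
At the end, for the whole second after the job is handed in: The wing nut is at rest within 0.17 rad (10 degrees) of its clockwise stop, and jar, bowl, brush and comb are within 20 mm of where they were (value of joint wing_nut below 0.17 rad and velocity of joint wing_nut between -0.1 and 0.1 rad/s and distance of each of jar, bowl, brush, comb from where it was at the start of the episode below 0.02 m); the robot touches nothing.
It fails at once if the nut was taken between the fingers (the grasp point between the pads came within a wing or the hub, while the fingers touched the nut) (y of the grasp point in the frame of nut_hub between -0.005 and 0.005 m and x of the grasp point in the frame of nut_hub between -0.038 and 0.038 m and z of the grasp point in the frame of nut_hub below 0.024 m and contact force between the fingers and wing_nut above 0.5 N).
It fails at once if the jar was shoved, tipped or lifted (more than 20 mm) (distance of jar from where it was at the start of the episode above 0.02 m or angle between jar's own z axis and vertical above 0.35 rad).
It fails at once if the bowl was shoved, tipped or lifted (more than 20 mm) (distance of bowl from where it was at the start of the episode above 0.02 m or angle between bowl's own z axis and vertical above 0.35 rad).
It fails at once if the brush was shoved, tipped or lifted (more than 20 mm) (distance of brush from where it was at the start of the episode above 0.02 m or angle between brush's own z axis and vertical above 0.35 rad).
It fails at once if the comb was shoved, tipped or lifted (more than 20 mm) (distance of comb from where it was at the start of the episode above 0.02 m or angle between comb's own z axis and vertical above 0.35 rad).
It also fails if it takes over 67 s, if anything falls off the work surface, if the arm or the gripper's body presses on something with over 40 N, if the wrist force passes 120 N, or if a joint passes its speed limit or range.

## Robot

A 6-joint arm with a two-finger parallel gripper is mounted at the origin on the work surface. World frame = base frame: x ahead of the robot, y to its left, z up, the work surface at z = 0. Lengths are in mm, angles in rad, forces in N, time in s.
With the tool pointing down it reaches from about 350 to 775 mm from the base axis. Payload 7.3 kg.
Tool frame: the origin (TCP) lies between the finger pads; the fingertips stand 25 mm ahead of it and the grasp point (between the pads) lies 6 mm ahead of it; z points along the fingers, y is the direction in which the jaws open and shut (so a half turn about z gives the same grasp; the last joint's range is limited). The gripper opens to 92 mm and grips with 3 to 60 N. Pads are 19 mm wide; open, the fingers measure 130 mm over their backs; the gripper's body (75 mm by 190 mm) begins 47 mm behind the grasp point.
Start: joints at [1.071, 0.342, 1.524, -0, 1.275, -0.146], TCP at [181.879, 492.506, 251.741] pointing down, gripper open.
Joint ranges: [-2.53, 2.53], [-0.77, 2.02], [0.04, 2.7], [-1, 4.14], [0.28, 2.66], [-3.11, 3.11]. Speed limits (rad/s): [2.57, 2.57, 3.14, 3.14, 3.14, 3.14].

## Interface

Orientations are given as [roll, pitch, yaw] about the fixed x, y, z axes, in that order (R = Rz(yaw) Ry(pitch) Rx(roll)).
In Python, from plant import get_obs, capture, calibration, close_job gives the robot as it stands. The module is installed in compiled form; this text tells all that it offers.
- The arm moves only by the shell command python3 -m jog 'ROWS'. ROWS is JSON, one flat list of numbers, 5 for each row, row after row: the closure, from 0 (fully open) to 1 (shut), then the shift along the tool's x, y, z in mm, then the turn about the tool's z in degrees. In form: [fingers, tx, ty, tz, yaw, fingers, tx, ty, tz, yaw, ...]. A call has 1 to 5 rows; each row shifts and turns the pose as measured when the row begins, along the tool's axes as they then stand; what a row does not reach is not made up. A row lasts 1/10 s, in which the tool goes at most 50 mm and 8.59 degrees, less where a joint would pass 70% of its speed; a pose out of reach is approached as far as the arm can. A call is refused whole if a number of a shift passes 50 or a number of a turn 8.59, either way. A call with a gripper value outside its range is refused whole. The fingers move at their own pace and stop on an object; the grip force is fixed at half the most. Time passes only in rows, so rows that do not move let the fingers close. It gives the time, the measured TCP pose, the force and the opening at its end, in the units of the state.
- get_obs(): the state, without advancing time (a new reading comes with each control period).
- capture(name): name is "scene" or "top"; returns (picture, depth): 384x512x3 uint8, red, green, blue; 384x512 float32, mm along the optical axis (not along the pixel's ray), 0 where there is no reading.
- calibration(name): a dict with "fovy" (degrees; the focal length in pixels is half the picture's height over the tangent of half this angle, whatever the lens; pixels are square), "cx", "cy" (the principal point, pixels), "R" (3x3) and "t" (3): a world point X has camera coordinates R X + t. Camera axes: x right, y down, z forward; pixel columns grow to the right and rows downward; lengths in mm; the calibration is good to about 2 mm. A picture is of the moment at which its call begins. calibration takes no time and is no camera call.
- close_job(): hands the job in, once; it reports no verdict.
The state is a dict: "time": time; "joint_positions": joint angles; "dq": joint speeds; "tau": joint torques, N m; "tool_pos": TCP position; "tcp_rot": TCP orientation; "contact_force": force on the tool from outside, world axes, zero at the start; "moment": the same for the moment, N m; "grip_width": finger opening in mm.
Only numpy, scipy, OpenCV 4.12 (cv2) and the standard library are available. Lean on these libraries where they do the work, as an engineer would, in place of code of your own. Each camera call takes 0.05 s, during which the arm holds its last target.

## Working session

There is one attempt and no reset: what is moved stays moved. The work goes in short steps, Python scripts to look and compute and a shell command to move; the robot and the scene stay as the last step left them, time stands still between calls to the robot, and variables do not carry over. Pictures are saved under pics/ and viewed, and the job is handed in when it is done.

```bash
mkdir -p pics; python3 - <<'E'
from plant import *
import cv2,numpy as np
o=get_obs();print(o)
for n in("scene","top"):
    p,d=capture(n);c=calibration(n);print(n,c)
    cv2.imwrite(f"pics/{n}0.png",p[:,:,::-1]);np.savez(f"{n}0.npz",p=p,d=d)
E
```

```text
{'time': 0.0, 'joint_positions': array([ 1.07099703e+00,  3.42707567e-01,  1.52507125e+00, -2.26175324e-05,
        1.27539787e+00, -1.46013810e-01]), 'dq': array([ 4.68711040e-04, -5.89138944e-04, -1.02269983e-03,  1.88662578e-04,
       -4.80623066e-05, -8.49824719e-04]), 'tau': array([ 1.99500537e-04, -4.31242454e+01, -2.44219279e+01,  7.17375451e-02,
        5.60231984e-02, -1.33963140e-04]), 'tool_pos': array([181.68777127, 492.13866503, 251.03387895]), 'tcp_rot': array([-3.14002233e+00, -2.09071980e-04,  2.78781361e+00]), 'contact_force': array([ 0.22546055,  1.29299726, -0.89821207]), 'moment': array([0.05717162, 0.03800588, 0.0072259 ]), 'grip_width': 91.81533531608683}
scene {'fovy': 44.19029661833684, 'cx': 251.80030195471087, 'cy': 191.2181225264182, 'R': array([[ 0.51964253,  0.85437609, -0.00362357],
       [ 0.52086745, -0.32015445, -0.79132687],
       [-0.67725087,  0.4093197 , -0.61138257]]), 't': array([-214.6430598 , -227.66322355, 1620.93808802])}
top {'fovy': 50.669857551937106, 'cx': 250.32547708964225, 'cy': 179.72958968866058, 'R': array([[ 0.01712391, -0.99971463, -0.01665614],
       [-0.99694737, -0.0158026 , -0.07646054],
       [ 0.07617551,  0.0179146 , -0.99693348]]), 't': array([ -72.16386175,  517.88582733, 1252.58053386])}
```

View pics/scene0.png

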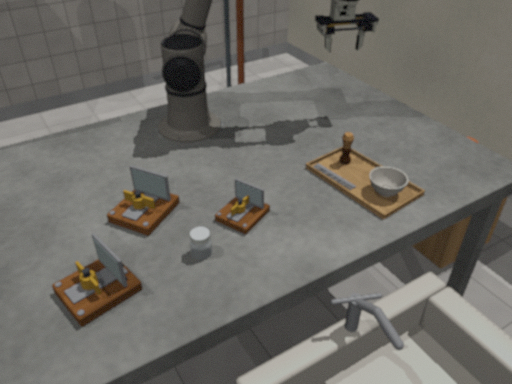

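View pics/top0.png

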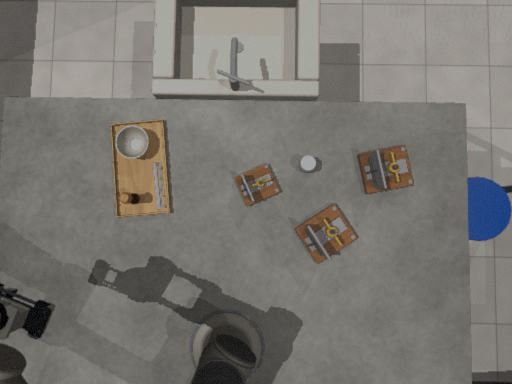

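Candidates for the stand: top (258,185)/scene (242,205), small; top (326,233)/scene (143,203), larger; top (386,170)/scene (97,283), larger. I choose the first because it is the smallest and the jar is on its -y side. Next is a close crop to check that choice.

```bash
cat > h.py <<'E'
import numpy as np,cv2
from plant import *
def K(c): return 192/np.tan(np.radians(c['fovy']/2))
def ray(n,u,v,z):
    c=calibration(n);f=K(c);R=np.array(c['R']);t=np.array(c['t'])
    d=R.T@np.array([(u-c['cx'])/f,(v-c['cy'])/f,1]);o=-R.T@t
    return o+d*(z-o[2])/d[2]
def proj(n,X):
    c=calibration(n);f=K(c);q=np.array(c['R'])@np.array(X)+np.array(c['t'])
    return np.array([c['cx']+f*q[0]/q[2],c['cy']+f*q[1]/q[2]])
def cloud(n,d):
    c=calibration(n);f=K(c);v,u=np.mgrid[0:384,0:512]
    P=np.stack([(u-c['cx'])/f*d,(v-c['cy'])/f*d,d],-1)
    return (P-np.array(c['t']))@np.array(c['R'])
def crop(n,p,u,v,r,s,name):
    a=p[v-r:v+r,u-r:u+r,::-1]
    cv2.imwrite(name,cv2.resize(a,None,fx=s,fy=s,interpolation=cv2.INTER_CUBIC))
E
python3 - <<'E'
from h import *
T=np.load('top0.npz');S=np.load('scene0.npz')
a=cv2.resize(T['p'][155:215,228:288,::-1],(400,400),interpolation=cv2.INTER_CUBIC)
b=cv2.resize(S['p'][175:235,212:272,::-1],(400,400),interpolation=cv2.INTER_CUBIC)
cv2.imwrite('pics/crop0.png',np.hstack([a,b]))
P=cloud('top',T['d'])
# wood mask in top near stand
hsv=cv2.cvtColor(T['p'],cv2.COLOR_RGB2HSV)
m=np.zeros((384,512),np.uint8);m[155:215,228:288]=1
wood=((hsv[...,0]<14)&(hsv[...,1]>110)&(m>0)).astype(np.uint8)
brass=((hsv[...,0]>=17)&(hsv[...,0]<32)&(hsv[...,1]>130)&(m>0)).astype(np.uint8)
print(wood.sum(),brass.sum())
pts=np.argwhere(wood)[:,::-1].astype(np.float32)
r=cv2.minAreaRect(cv2.convexHull(pts));bx=cv2.boxPoints(r);print(r)
C=np.array([ray('top',u,v,22) for u,v in bx]);print(C.round(1))
pb=np.argwhere(brass);print('brass uv',pb[:,::-1].mean(0),ray('top',*pb[:,::-1].mean(0),50))
B=P[brass>0];print(B[:,2].round(),P[wood>0][:,2].mean())
print('jar',ray('top',308,163,65))
E
```

```text
367 47
((256.9381408691406, 184.36082458496094), (30.86652374267578, 35.74018478393555), 66.03751373291016)
[[ 525.   -13.5   22. ]
 [ 572.2 -115.1   22. ]
 [ 484.3 -155.4   22. ]
 [ 437.4  -54.3   22. ]]
brass uv [259.78723404 182.87234043] [507.47836205 -93.2575728   50.        ]
[49. 48. 56. 50. 52. 49. 51. 51. 55. 52. 51. 50. 52. 50. 51. 50. 49. 49.
 55. 50. 44. 47. 52. 55. 53. 59. 51. 51. 50. 47. 49. 52. 53. 55. 56. 45.
 38. 45. 52. 45. 52. 47. 56. 55. 42. 46. 41.] 24.44075054019715
jar [ 569.02609812 -238.0509156    65.        ]
```

View pics/crop0.png

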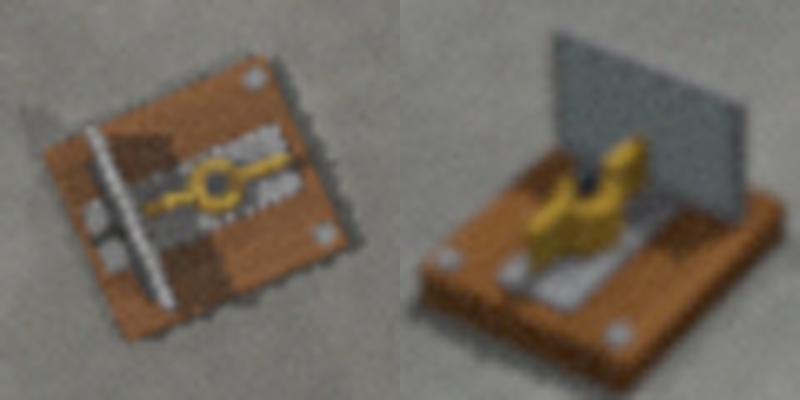

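The crop confirms the small stand. The mirror is on the tray side (world +y), and the wings lie nearly along the stand's y axis, with the hub at top px about (260.4,182.9). Next I refine the hub position and the angles.

```bash
cat >> h.py <<'E'
def brassmask(p,u0,u1,v0,v1):
    hsv=cv2.cvtColor(p,cv2.COLOR_RGB2HSV);m=np.zeros(p.shape[:2],np.uint8);m[v0:v1,u0:u1]=1
    return ((hsv[...,0]>=17)&(hsv[...,0]<32)&(hsv[...,1]>110)&(m>0)).astype(np.uint8)
def nut(p,AX=(508.5,-94),sa=24.9):
    m=brassmask(p,235,285,160,205);uv=np.argwhere(m)[:,::-1]
    X=np.array([ray('top',u,v,51)[:2] for u,v in uv]);c=X.mean(0)
    w,V=np.linalg.eigh(np.cov((X-c).T));a=np.degrees(np.arctan2(V[1,1],V[0,1]))
    return len(uv),c,(a-sa)%180-180,w
E
python3 - <<'E'
from h import *
T=np.load('top0.npz');S=np.load('scene0.npz')
print(nut(T['p']))
ms=brassmask(S['p'],212,272,175,235);uv=np.argwhere(ms)[:,::-1];print('scene',uv.mean(0),ray('scene',*uv.mean(0),45),len(uv))
# mirror line in top depth
P=cloud('top',T['d']);q=P[155:215,228:288].reshape(-1,3);
g=q[(q[:,2]>70)&(q[:,2]<100)];print('mirror top',len(g),g.mean(0));w,V=np.linalg.eigh(np.cov(g[:,:2].T));print(w,np.degrees(np.arctan2(V[1,1],V[0,1])))
Q=cloud('scene',S['d'])[175:235,212:272].reshape(-1,3)
for nm,A in(('top',q),('scene',Q)):
    g=A[(A[:,2]>62)&(A[:,2]<84)];w,V=np.linalg.eigh(np.cov(g[:,:2].T));print(nm,len(g),g.mean(0),w,np.degrees(np.arctan2(V[1,1],V[0,1])))
# top-surface wood pts
g=q[(q[:,2]>18)&(q[:,2]<30)];r=cv2.minAreaRect(g[:,:2].astype(np.float32));print(r)
# other stand
o=P[195:270,290:360].reshape(-1,3);o=o[o[:,2]>40];print('other max z',np.percentile(o[:,2],98),o.min(0),o.max(0))
E
```

```text
(68, array([508.42273743, -93.61844373]), np.float64(-93.64120069165679), array([ 27.77031285, 271.43677835]))
scene [239.18848168 206.42408377] [ 517.602808   -100.89669534   45.        ] 191
mirror top 67 [491.52581378 -56.73171253  84.12845737]
[  3.71751351 674.52552327] -155.0546837233213
top 29 [493.43222188 -59.26827601  79.33503352] [116.98957215 740.5226607 ] -154.30389573622338
scene 228 [494.71049526 -58.69485755  73.99571422] [  4.20327333 701.98731356] -155.14502665469394
((505.7044372558594, -84.77706146240234), (99.44879150390625, 114.5799560546875), 25.278684616088867)
other max z 1287.135326650843 [ 287.0658853  -336.94976994   40.0465355 ] [ 422.12467904  -86.39880285 1287.13532665]
```

```bash
cat >> h.py <<'E'
O=np.array([509.5,-94.2]);SA=np.radians(24.9)
ex=np.array([np.cos(SA),np.sin(SA)]);ey=np.array([-np.sin(SA),np.cos(SA)])
def st():
    o=get_obs();p=o['tool_pos'];d=p[:2]-O
    print('t %.2f stand x %.1f y %.1f tip z %.1f yaw-err(deg) %.2f q6 %.2f F %s w %.1f'%(o['time'],d@ex,d@ey,p[2]-25,np.degrees(o['tcp_rot'][2])-114.9,o['joint_positions'][5],o['contact_force'].round(1),o['grip_width']))
E
python3 -m jog '[1,0,0,0,8.59, 1,0,0,0,8.59, 1,0,0,0,8.59, 1,0,0,0,8.59, 1,0,0,0,8.59]'
python3 -m jog '[1,-50,6,0,1.85, 1,-50,6,0,0, 1,-50,6,0,0, 1,-50,6,0,0, 1,-50,6,0,0]'
python3 -c 'from h import *;st()'
```

```text
time: 0.6
tool_pos: [181.1, 491.1, 248.9]
tcp_rot: [-3.136, 0.004, 2.032]
contact_force: [0.6, 0.4, 0.1]
grip_width: 56.1
time: 1.1
tool_pos: [310.6, 278.2, 247.2]
tcp_rot: [-3.134, 0.004, 2.004]
contact_force: [-0.5, -0.6, 0.5]
grip_width: 16.2
t 1.10 stand x -23.6 y 421.5 tip z 222.2 yaw-err(deg) -0.10 q6 0.12 F [-0.5 -0.6  0.5] w 16.2
```

```bash
python3 -m jog '[1,-50,7,0,0, 1,-50,7,0,0, 1,-50,7,0,0, 1,-50,7,0,0, 1,-50,7,0,0]'
python3 -m jog '[1,-50,7,0,0, 1,-50,7,0,0, 1,-50,7,0,0, 1,-30,7,0,0, 1,0,0,0,0]'
python3 -c 'from h import *;st()'
```

```text
time: 1.6
tool_pos: [443.6, 66.2, 247.5]
tcp_rot: [-3.134, 0.003, 2.004]
contact_force: [0.9, 1.5, 0.3]
grip_width: 0.5
time: 2.1
tool_pos: [544.5, -91.8, 245.5]
tcp_rot: [-3.132, 0.003, 1.997]
contact_force: [0.4, 0.7, -0.2]
grip_width: 0.5
t 2.10 stand x 32.8 y -12.6 tip z 220.5 yaw-err(deg) -0.50 q6 -0.72 F [ 0.4  0.7 -0.2] w 0.5
```

```bash
python3 -m jog '[1,-17,10,40,0, 1,0,0,40,0, 1,0,0,40,-0.5, 1,0,0,20,0, 1,0,0,0,0]'
python3 - <<'E'
from h import *
st()
p,d=capture('scene');q,e=capture('top')
a=cv2.resize(q[145:225,218:298,::-1],(400,400),interpolation=cv2.INTER_CUBIC)
b=cv2.resize(p[150:230,200:280,::-1],(400,400),interpolation=cv2.INTER_CUBIC)
cv2.imwrite('pics/a1.png',np.hstack([a,b]))
E
```

```text
time: 2.6
tool_pos: [558.9, -102.7, 100.7]
tcp_rot: [-3.132, 0.001, 2.005]
contact_force: [-1.0, -0.8, 0.6]
grip_width: 0.4
t 2.60 stand x 41.2 y -28.5 tip z 75.7 yaw-err(deg) -0.04 q6 -0.74 F [-1.  -0.8  0.6] w 0.4
```

View pics/a1.png

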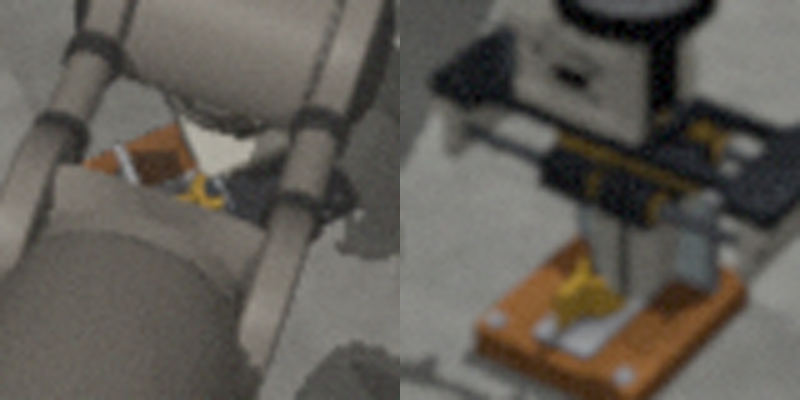

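The closed fingers are about 38 mm by 19 mm and stand beside the nut on its +x side. I'll turn the tool 90° so the long side lies along the stand's y, then descend beside the wing.

```bash
R='x'
python3 -m jog '[1,0,0,0,8.59, 1,0,0,0,8.59, 1,0,0,0,8.59, 1,0,0,0,8.59, 1,0,0,0,8.59]' | tail -1
python3 -m jog '[1,0,0,0,8.59, 1,0,0,0,8.59, 1,0,0,0,8.59, 1,0,0,0,8.59, 1,0,0,0,8.59]'| tail -1
python3 -m jog '[1,0,0,0,6, 1,0,0,0,0]'
cat >> h.py <<'E'
def sv():
    o=get_obs();p=o['tool_pos'];d=p[:2]-O;F=o['contact_force']
    print('t %.2f stand x %.1f y %.1f tip z %.1f yaw %.2f q6 %.2f Fstand %.1f %.1f %.1f'%(o['time'],d@ex,d@ey,p[2]-25,np.degrees(o['tcp_rot'][2])-24.9,o['joint_positions'][5],F[:2]@ex,F[:2]@ey,F[2]))
E
python3 -c 'from h import *;sv()'
```

```text
grip_width: 0.5
grip_width: 0.3
time: 3.9
tool_pos: [571.5, -101.9, 131.6]
tcp_rot: [3.111, -0.027, 0.389]
contact_force: [-0.4, -0.2, -0.6]
grip_width: 0.4
t 3.90 stand x 53.0 y -33.0 tip z 106.6 yaw -2.61 q6 0.88 Fstand -0.4 -0.0 -0.6
```

```bash
python3 -m jog '[1,-12,5,30,-2.6, 1,-12,5,25,0, 1,0,0,0,0]'
python3 -c 'from h import *;sv();print(get_obs()["tcp_rot"])'
```

```text
time: 4.2
tool_pos: [558.7, -122.1, 81.2]
tcp_rot: [3.101, -0.034, 0.447]
contact_force: [0.2, 0.2, -0.5]
grip_width: 0.4
t 4.20 stand x 32.9 y -46.0 tip z 56.2 yaw 0.72 q6 0.78 Fstand 0.3 0.1 -0.5
[ 3.1013428  -0.03366987  0.4472219 ]
```

```bash
python3 -m jog '[1,-5,0,18,0, 1,0,0,0,0]'
python3 -c 'from h import *;sv();print(get_obs()["tcp_rot"])'
```

```text
time: 4.4
tool_pos: [556.9, -124.6, 66.0]
tcp_rot: [3.098, -0.037, 0.451]
contact_force: [0.4, 1.1, -0.8]
grip_width: 0.4
t 4.40 stand x 30.2 y -47.5 tip z 41.0 yaw 0.94 q6 0.77 Fstand 0.8 0.9 -0.8
[ 3.09831533 -0.03672098  0.45102993]
```

```bash
python3 -m jog '[1,-10,-1,2,0, 1,-9,-1,0,-0.9, 1,-6,0,0,0, 1,-5,0,0,0]'
python3 -c 'from h import *;sv();print(get_obs()["tcp_rot"])'
```

```text
time: 4.8
tool_pos: [531.0, -136.5, 68.1]
tcp_rot: [3.091, -0.042, 0.472]
contact_force: [0.9, 1.1, -0.3]
grip_width: 0.3
t 4.80 stand x 1.7 y -47.4 tip z 43.1 yaw 2.15 q6 0.71 Fstand 1.2 0.6 -0.3
[ 3.09124925 -0.04249529  0.4721624 ]
```

```bash
python3 -m jog '[1,-5,-3,2,1, 1,-5,-3,2,1, 1,-4,-2,1,0, 1,-4,-2,0,0]'
python3 - <<'E'
from h import *
sv()
p,d=capture('scene')
cv2.imwrite('pics/a2.png',cv2.resize(p[165:235,200:290,::-1],(720,560),interpolation=cv2.INTER_CUBIC))
E
```

```text
time: 5.2
tool_pos: [510.3, -136.4, 62.8]
tcp_rot: [3.09, -0.047, 0.433]
contact_force: [1.3, 0.1, 1.0]
grip_width: 0.3
t 5.20 stand x -17.1 y -38.6 tip z 37.8 yaw -0.07 q6 0.73 Fstand 1.2 -0.5 1.0
```

View pics/a2.png

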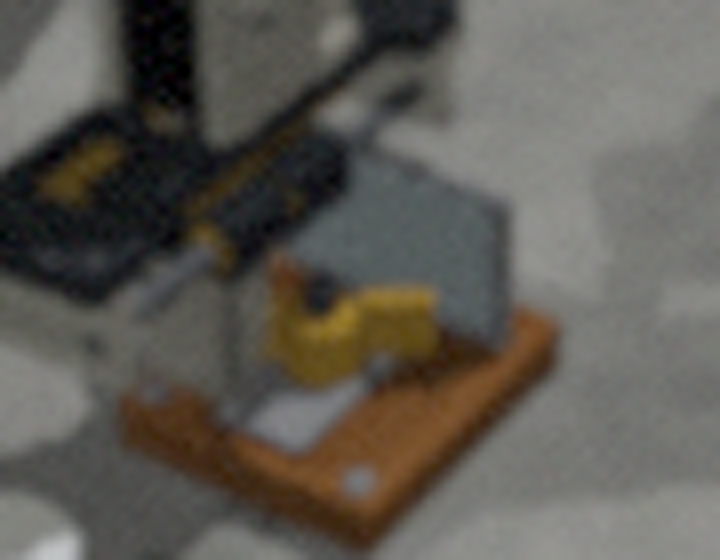

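The nut turned: wing A is at about -150° and wing B at about +30° (scene crop (400,320)). I continue the stroke round past the stand's -x axis.

```bash
python3 -m jog '[1,-3,-6,0,0, 1,-4,-5,0,0, 1,-3,-6,0,0, 1,-4,-6,0,0, 1,0,0,0,0]'
python3 - <<'E'
from h import *
sv()
p,d=capture('scene')
cv2.imwrite('pics/a3.png',cv2.resize(p[165:235,200:290,::-1],(720,560),interpolation=cv2.INTER_CUBIC))
E
```

```text
time: 5.75
tool_pos: [485.1, -119.9, 60.6]
tcp_rot: [3.09, -0.046, 0.434]
contact_force: [-0.1, -0.8, -0.4]
grip_width: 0.4
t 5.75 stand x -33.0 y -13.1 tip z 35.6 yaw -0.04 q6 0.74 Fstand -0.4 -0.7 -0.4
```

View pics/a3.png

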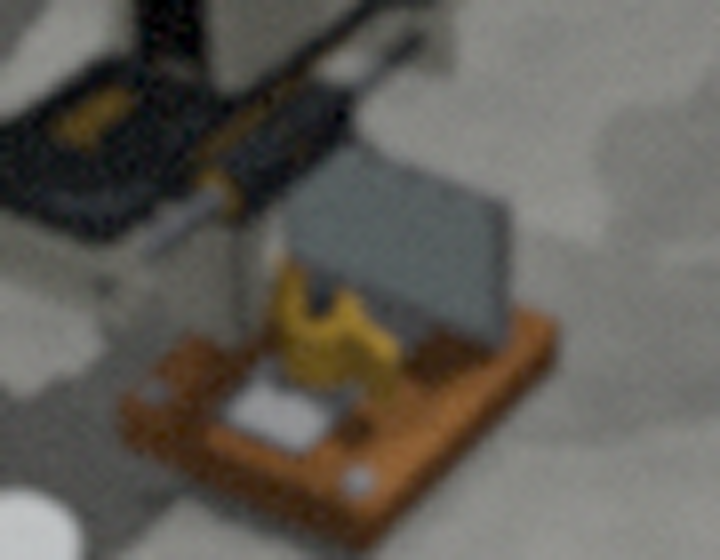

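```bash
python3 -m jog '[1,0,-5,0,0, 1,0,-4,0,0, 1,0,0,0,0]' >/dev/null; python3 -c 'from h import *;sv()'
python3 -m jog '[1,0,15,0,0, 1,0,15,0,0, 1,0,0,-35,0, 1,0,0,-15,0, 1,0,0,0,0]' >/dev/null
python3 - <<'E'
from h import *
sv()
p,d=capture('scene')
cv2.imwrite('pics/a4.png',cv2.resize(p[165:235,200:290,::-1],(720,560),interpolation=cv2.INTER_CUBIC))
E
```

```text
t 6.10 stand x -32.5 y -4.1 tip z 35.2 yaw -0.04 q6 0.76 Fstand 0.1 -1.6 0.6
t 6.60 stand x -35.3 y -36.7 tip z 87.1 yaw -0.09 q6 0.71 Fstand 1.0 1.3 -0.3
```

View pics/a4.png

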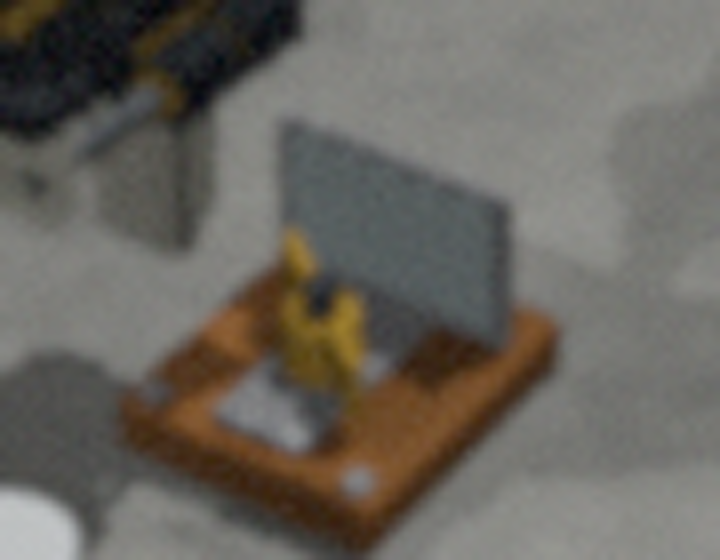

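```bash
python3 - <<'E'
from h import *
for u,v in((293,240),(350,300)):
    X=ray('scene',200+u/8,165+v/8,55)[:2]-O;print(X@ex,X@ey)
q,_=capture('top');print(nut(q))
for a in(-30,-40,-50):
    c,s=np.cos(np.radians(a)),np.sin(np.radians(a))
    for sg in(1,-1):
        w=O+sg*35*(c*ex+s*ey);uv=proj('scene',[*w,55]);print(a,sg,(uv-[200,165])*8)
E
```

```text
-20.483050851345077 15.03196499499782
12.325572665501685 -0.12753252795463357h.py:23: RuntimeWarning: Mean of empty slice.
  X=np.array([ray('top',u,v,51)[:2] for u,v in uv]);c=X.mean(0)
  ret = ret.dtype.type(ret / rcount)
  avg = a.mean(axis, **keepdims_kw)
  ret = um.true_divide(
h.py:24: RuntimeWarning: Degrees of freedom <= 0 for slice
  w,V=np.linalg.eigh(np.cov((X-c).T));a=np.degrees(np.arctan2(V[1,1],V[0,1]))
  c *= np.true_divide(1, fact)
  c *= np.true_divide(1, fact)
Traceback (most recent call last):
ValueError: not enough values to unpack (expected 2, got 0)

During handling of the above exception, another exception occurred:

Traceback (most recent call last):
  File "h.py", line 24, in nut
    w,V=np.linalg.eigh(np.cov((X-c).T));a=np.degrees(np.arctan2(V[1,1],V[0,1]))
        ~~~~~~~~~~~~~~^^^^^^^^^^^^^^^^^
numpy.linalg.LinAlgError: 0-dimensional array given. Array must be at least two-dimensional
```

```bash
python3 -m jog '[1,40,-20,0,0, 1,42,-23,0,0, 1,0,0,0,0]' >/dev/null; python3 -c 'from h import *;sv();print(get_obs()["tcp_rot"])'
```

```text
t 7.00 stand x 47.0 y 6.5 tip z 83.8 yaw -0.42 q6 0.89 Fstand -0.2 -0.3 -0.6
[ 3.09644233 -0.04010508  0.42728698]
```

```bash
python3 -m jog '[1,0,0,25,0, 1,0,2,21,0, 1,-5,0,0,0, 1,-5,0,0,0, 1,0,0,0,0]' >/dev/null; python3 - <<'E'
from h import *
sv()
p,d=capture('scene')
cv2.imwrite('pics/a5.png',cv2.resize(p[165:235,200:290,::-1],(720,560),interpolation=cv2.INTER_CUBIC))
E
```

```text
t 7.50 stand x 36.7 y 3.5 tip z 32.5 yaw -0.25 q6 0.88 Fstand 0.7 -0.1 -0.6
```

View pics/a5.png

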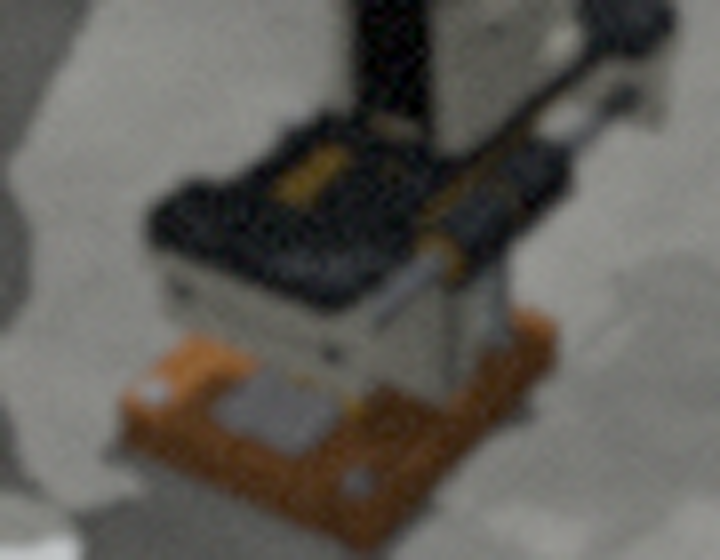

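```bash
python3 -m jog '[1,-4,-1,-3,0, 1,-2,3,0,0, 1,-2,4,0,0, 1,-2,4,0,0, 1,-1,4,0,0]' >/dev/null; python3 - <<'E'
from h import *
sv()
E
```

```text
t 8.05 stand x 25.8 y -11.8 tip z 39.0 yaw -0.25 q6 0.84 Fstand 1.1 0.3 -0.4
```

```bash
python3 -m jog '[1,14,0,0,0, 1,0,17,0,0, 1,0,17,0,0, 1,0,0,1,0]' >/dev/null; python3 - <<'E'
from h import *
sv()
p,d=capture('scene')
cv2.imwrite('pics/a6.png',cv2.resize(p[165:235,200:290,::-1],(720,560),interpolation=cv2.INTER_CUBIC))
E
```

```text
t 8.45 stand x 39.5 y -50.7 tip z 40.8 yaw -0.25 q6 0.80 Fstand -0.1 0.9 0.1
```

View pics/a6.png

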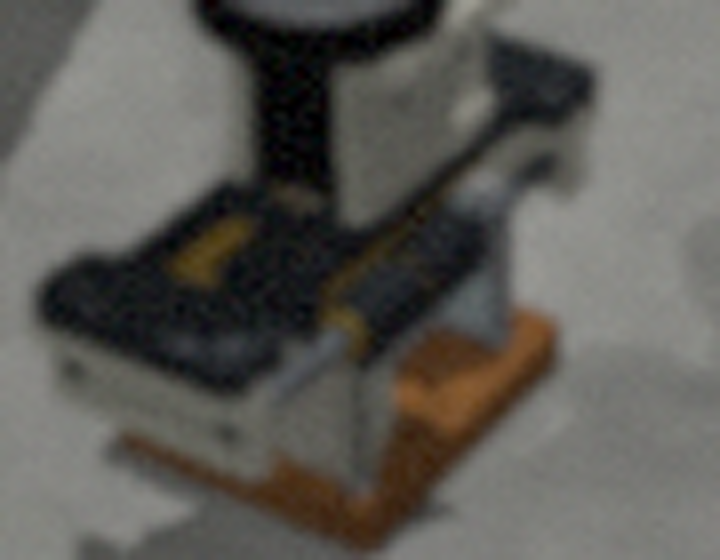

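The gripper body hides the nut here. I repeat the stroke that worked for wing A, now on wing B.

```bash
python3 -m jog '[1,-11,-3,1,0, 1,-9,-2,1,0, 1,-8,0,1,0, 1,-6,0,0,0, 1,-5,0,0,0]' >/dev/null; python3 -c 'from h import *;sv()'
python3 -m jog '[1,-5,-3,1,0, 1,-5,-3,0,0, 1,-4,-2,0,0, 1,-2,-2,0,0]' >/dev/null; python3 - <<'E'
from h import *
sv()
p,d=capture('scene')
cv2.imwrite('pics/a7.png',cv2.resize(p[165:235,200:290,::-1],(720,560),interpolation=cv2.INTER_CUBIC))
E
```

```text
t 9.00 stand x -1.6 y -43.9 tip z 35.3 yaw -0.26 q6 0.75 Fstand 1.9 -0.3 0.1
t 9.40 stand x -18.9 y -33.4 tip z 33.4 yaw -0.27 q6 0.74 Fstand 1.0 -0.7 0.8
```

View pics/a7.png

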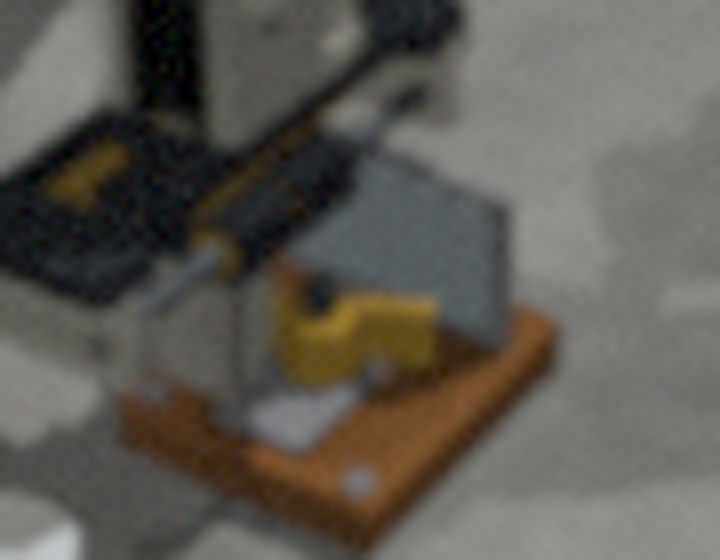

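Wing B is now at about -160°. I go on in small steps, watching the force for the stop.

```bash
python3 -m jog '[1,-4,-4,-2,0, 1,-4,-4,0,0, 1,-2,-3,0,0]' >/dev/null; python3 -c 'from h import *;sv()'
python3 -m jog '[1,0,-2,0,0]' >/dev/null; python3 -c 'from h import *;sv()'
python3 -m jog '[1,0,-2,0,0]' >/dev/null; python3 -c 'from h import *;sv()'
```

```text
t 9.75 stand x -29.7 y -21.4 tip z 34.5 yaw -0.25 q6 0.74 Fstand 0.2 -1.1 0.6
t 9.85 stand x -30.0 y -19.3 tip z 34.5 yaw -0.24 q6 0.75 Fstand -1.3 -7.5 -0.3
t 9.95 stand x -29.8 y -19.0 tip z 34.7 yaw -0.17 q6 0.75 Fstand -3.5 -14.2 -4.2
```

```bash
python3 -m jog '[1,0,-2,0,0]' >/dev/null; python3 -c 'from h import *;sv()'
python3 -m jog '[1,0,8,0,0, 1,0,15,0,0, 1,0,15,0,0, 1,-5,5,-30,0, 1,-20,10,-30,0]' >/dev/null
python3 -m jog '[1,-40,40,-30,0, 1,-40,40,-30,0, 1,-40,40,0,0, 1,0,0,0,0]' >/dev/null
python3 - <<'E'
from h import *
sv()
p,d=capture('scene');q,_=capture('top')
a=cv2.resize(q[155:215,228:288,::-1],(400,400),interpolation=cv2.INTER_CUBIC)
b=cv2.resize(p[175:235,212:272,::-1],(400,400),interpolation=cv2.INTER_CUBIC)
cv2.imwrite('pics/a8.png',np.hstack([a,b]))
cv2.imwrite('pics/a8s.png',p[:,:,::-1])
try: print(nut(q))
except Exception as e: print('occl')
E
```

```text
t 10.05 stand x -29.8 y -19.0 tip z 34.8 yaw -0.12 q6 0.75 Fstand -4.3 -11.3 -5.0
t 10.95 stand x -161.6 y -173.5 tip z 148.0 yaw -0.00 q6 0.34 Fstand 0.6 0.1 0.5
(84, array([506.26856627, -92.78512072]), np.float64(-5.933994452230166), array([ 54.58946345, 387.4122318 ]))
```

View pics/a8.png

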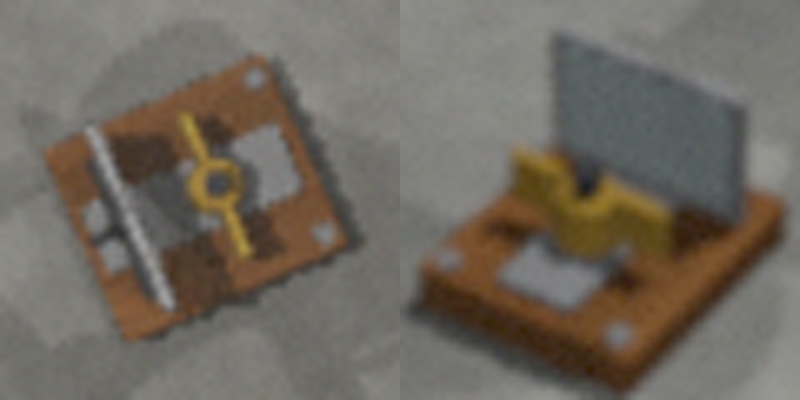

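View pics/a8s.png

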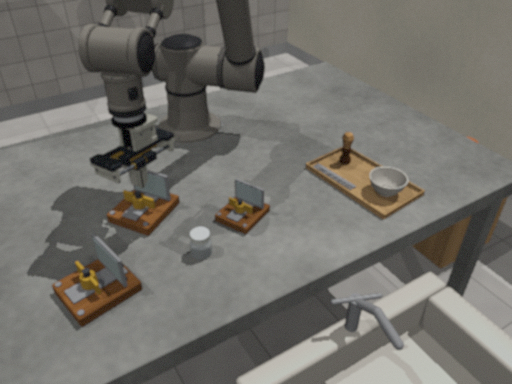

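The wings now lie parallel to the mirror (top crop (185,118)–(248,253) against the mirror's (92,130)–(168,303)). The jar, bowl, brush and comb look unmoved. I make one stricter angle check, compare the objects numerically, and lift clear.

```bash
python3 -m jog '[1,0,0,-40,0, 1,0,0,-20,0, 1,0,0,0,0, 1,0,0,0,0]' | tail -4
python3 - <<'E'
from h import *
q,_=capture('top');p,_=capture('scene')
T=np.load('top0.npz')['p'];S=np.load('scene0.npz')['p']
hsv=cv2.cvtColor(q,cv2.COLOR_RGB2HSV)
for lo,s in((18,140),(20,150),(21,160)):
    m=(hsv[...,0]>=lo)&(hsv[...,0]<32)&(hsv[...,1]>s)&(hsv[...,2]>110);m[:160]=0;m[205:]=0;m[:,:235]=0;m[:,285:]=0
    uv=np.argwhere(m)[:,::-1];X=np.array([ray('top',u,v,51)[:2] for u,v in uv])
    w,V=np.linalg.eigh(np.cov(X.T));a=np.degrees(np.arctan2(V[1,1],V[0,1]));print(len(uv),(a-24.9+90)%180-90,w)
for nm,A,B,(u0,u1,v0,v1) in(('jar top',T,q,(292,325,148,180)),('tray top',T,q,(108,172,118,220)),('jar scene',S,p,(185,215,222,258)),('tray scene',S,p,(305,425,128,215))):
    g=[cv2.cvtColor(x[v0:v1,u0:u1],cv2.COLOR_RGB2GRAY).astype(np.float32) for x in(A,B)]
    print(nm,cv2.phaseCorrelate(*g),np.abs(g[0]-g[1]).mean())
print(get_obs()['contact_force'])
E
```

```text
tool_pos: [434.4, -308.8, 230.6]
tcp_rot: [3.099, -0.038, 0.441]
contact_force: [0.0, -0.1, -0.3]
grip_width: 0.3
45 0.1340054130868964 [ 18.53675657 396.31780554]
13 1.8261776076181775 [ 11.52425329 322.95163721]
  avg = a.mean(axis, **keepdims_kw)
  ret = um.true_divide(
<stdin>:8: RuntimeWarning: Degrees of freedom <= 0 for slice
  c *= np.true_divide(1, fact)
  c *= np.true_divide(1, fact)
Traceback (most recent call last):
ValueError: not enough values to unpack (expected 2, got 0)

During handling of the above exception, another exception occurred:

Traceback (most recent call last):
numpy.linalg.LinAlgError: 0-dimensional array given. Array must be at least two-dimensional
```

```bash
python3 - <<'E'
from h import *
p,_=capture('scene');S=np.load('scene0.npz')['p']
for nm,(u0,u1,v0,v1) in(('jar',(185,215,222,258)),('tray',(305,425,128,215))):
    g=[cv2.cvtColor(x[v0:v1,u0:u1],cv2.COLOR_RGB2GRAY).astype(np.float32) for x in(S,p)]
    print(nm,cv2.phaseCorrelate(*g),np.abs(g[0]-g[1]).mean(),np.abs(g[0]-g[1]).max())
print(close_job())
E
```

```text
jar ((-0.03211095931510499, 0.09556963435870003), 0.9581440930013303) 6.7055554 17.0
tray ((-0.005332540526026719, -0.021761349631653104), 1.0346839103875336) 7.1417623 45.0
the job is handed in; nothing more can be done
None
```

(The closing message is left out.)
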